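Demagnetise a tray of bearing parts

ROBOT

A 6-joint arm with a two-finger parallel gripper is mounted at the origin on a cart in front of the work surface, level with it; the furniture and walls round the work are solid. World frame = base frame: x ahead of the robot, y to its left, z up, the work surface at z = 0. Lengths are in m, angles in rad, forces in N, time in s.
With the tool pointing down it reaches from about 0.35 to 0.975 m from the base axis. Payload 4.9 kg.
Tool frame: the origin (TCP) lies on the front face of the gripper's body, between the roots of the fingers; the fingertips stand ctrl.tip_extent ahead of it and the grasp point (between the pads) lies 54 mm ahead of it (ctrl.tip_extent is the distance from the TCP to the fingertips, in m); z points along the fingers, y is the line along which they close (so a half turn about z gives the same grasp; the last joint's range is limited). The gripper opens to 85 mm and grips with 20 to 120 N. Pads are 22 mm wide; open, the fingers measure 114 mm over their backs; the gripper's body (76 mm by 85 mm) begins 54 mm behind the grasp point. The pads swing forward as they close: fully open they stand 13 mm farther back than shut.
Start: joints at [-1.369, 0.053, 1.613, -0, 1.476, -0.119], TCP at [0.197, -0.593, 0.304] pointing down, gripper open.
Joint ranges: [-3.01, 3.01], [-1.01, 2.22], [0.06, 2.58], [-1.02, 4.17], [0.09, 2.62], [-3.14, 3.14]. Speed limits (rad/s): [2.57, 2.57, 3.14, 3.14, 3.14, 3.14].

INTERFACE

Orientations are given as a rotation vector (axis times angle).
In Python, from station import ctrl gives the robot as it stands.
- The arm moves only by the tool apply_moves, never from a script. Its argument "rows" is one flat list of numbers, 6 for each row, row after row: the shift along the tool's x, y, z normalised to -1 to 1, where 1 is 0.6 m, then the turn, a rotation vector about the tool's x, y, z normalised to -1 to 1, where 1 is 90 degrees. A call has 1 to 20 rows; each row is the pose to reach, as a shift and turn from the pose commanded when the call began, along the tool's axes at that moment; what a row does not reach only later rows make up. A row lasts 1/10 s, in which the tool goes at most 50 mm and 8.59 degrees, less where a joint would pass 70% of its speed; a pose out of reach is approached as far as the arm can. A call with a number of a shift or a turn outside -1 to 1 is refused whole. A call with a gripper value outside its range is refused whole. "grip" is the opening, from 0 (shut) to 1 (fully open), set as the call begins (left out, the last holds). The fingers move at their own pace and stop on an object; "grip_force" is the grip in N (left out, the last holds). Time passes only in rows, so rows that repeat a pose let the fingers close. It gives the time, the measured TCP pose, the force, the opening and the grip force at its end, in the units of the state.
- ctrl.get_obs(): the state, without advancing time (a new reading comes with each control period).
- ctrl.get_image(name): name is "scene" or "top"; returns (picture, depth): 400x640x3 uint8, blue, green, red; 400x640 float32, m along the optical axis (not along the pixel's ray), 0 where there is no reading.
- ctrl.camera_model(name): a dict with "mtx" (3x3 intrinsics, pixels), "k1" (the pictures are not rectified: a ray, as slopes to the right and down, at radius r is drawn at 1 + k1 r^2 times it, then the intrinsics apply), "R" (3x3) and "t" (3): a world point X has camera coordinates R X + t. Camera axes: x right, y down, z forward; pixel columns grow to the right and rows downward; lengths in m; the calibration is good to about 2 mm. A picture is of the moment at which its call begins. camera_model takes no time and is no camera call.
- ctrl.finish_job(): hands the job in; it is judged then, once.
The state is a dict: "t": time; "q": joint angles; "dq": joint speeds; "effort": joint torques, N m; "tool_pos": TCP position; "tool_rot": TCP orientation; "contact_force": force on the tool from outside, world axes, zero at the start; "wrist_torque": the same for the moment, N m; "opening": finger opening in m; "grip_force": force on a finger pad.
Only numpy, scipy, OpenCV 4.12 (cv2) and the standard library are available. Lean on these libraries where they do the work, as an engineer would, in place of code of your own. Each camera call takes 0.05 s, during which the arm holds its last target. There are 200 camera calls.

TASK

Slide the tray with the bearing parts fully home into the tunnel of the bench demagnetiser. Only then take the pin from its stand, reach with it through the guard hole on top of the demagnetiser and press the recessed start button fully down, and finish while still gripping the pin and holding the button down with it. Keep both parts in the tray and leave the other things on the bench where they are.

Things in the scene. Friction and masses are not known exactly. Their poses are not given: they have to be found in the camera images.
- demagnetiser: Grey box-shaped machine fixed to the bench, 160 (x) x 150 (y) x 85 mm high, right of the middle. Origin: centre of its underside at bench height; z up. +x is the direction in which the tray goes in; the tunnel opens at bench level in the -x face, which looks to the robot's left. The tray is fully home when it meets the tunnel's stop: its origin is then at x = -5 mm, y = 0 within 4 mm, in this frame.
- tunnel_mouth (a point): Centre of the tunnel's mouth at bench height, axes as the demagnetiser's (80 mm in front of its origin). The tunnel is 98 mm wide, 34 mm high, the bench is its floor, its solid stop lies 150 mm in from the mouth. Two flared steel guides, 24 mm high, reach 30 mm out from the mouth and widen to about 130 mm. With the tray home, its rear wall is flush with the mouth.
- guard_hole (a point): Centre of the guard hole at the top face of the demagnetiser (85 mm above the bench; a thin steel ring round it rises 1.2 mm more): a straight upright hole, 18 mm diameter with a small chamfer, too narrow for fingers.
- button_top (a point): Centre of the top of the start button, a round white cap of 15.6 mm diameter at the bottom of the guard hole, 30 mm below the top face when not pressed; moves with the button.
- start_button (a joint): Travel of the start button, m: 0 released, 0.006 fully down at its solid stop. It moves straight down, springs back when let go, begins to move at 2 N and is fully down at about 4.5 N.
- tray: Shallow open aluminium tray lying on the bench in front of the tunnel mouth, about 0.25 kg. Origin: centre of the underside of the 150 (x) x 90 (y) mm box, walls 14 mm high and 4 mm thick, floor 4 mm thick. +x is its leading end; at -x a 40 mm wide, 4 mm thick tongue runs back to x = -153 mm and carries the upright handle. It slides on the bench; moved sideways by the handle it swings round unless gripped firmly.
- tray_handle (a point): Centre of the top of the tray's handle, an upright black bar 14 mm thick (tray y) x 28 mm (tray x), standing at tray x = -135 mm, y = 0, its top 84 mm above the bench. Stiffly fixed to the tray.
- bearing: Steel roller bearing race, 42 mm diameter, 15 mm high, lying loose in the tray. Origin: centre of its underside.
- thrust_washer: Plain thick steel washer, 27 mm diameter, 8 mm high, lying loose in the tray. Origin: centre of its underside.
- pin_stand: Aluminium block, 60 x 60 x 52 mm high, fixed to the bench on the left, with an upright 12 mm hole in the centre of its top in which the pin stands. Origin: centre of its underside.
- pin: The pin (stylus), 60 g, 118 mm long, standing tip down in the stand. Origin: centre of the tip's end; z along the pin towards the handle. From the tip: steel rod 8 mm diameter, 48 mm long; shoulder 22 mm diameter, 5 mm thick, which rests on the stand's top (52 mm above the bench); black round handle 16 mm diameter, 65 mm long.
- pin_tip (a point): Lower end of the pin's rod, on its axis.
- pin_grip (a point): Point on the pin's axis in the middle of its handle, 90 mm above the tip's end.
- bench_block: Bystander: blackened steel bench block, 36 x 46 x 50 mm high, standing behind the work on the left. Loose; leave it alone.
- oil_bottle: Bystander: small round oil bottle, 35 mm diameter, 90 mm high, standing at the back. Loose; leave it alone.
- alu_block: Bystander: bare aluminium test block, 28 x 68 x 16 mm, lying at the back in the middle. Loose; leave it alone.
- feeler_gauge: Bystander: closed feeler gauge, 22 x 97 x 10 mm, lying between the tray and the pin stand. Loose; leave it alone.
Not all that is in view belongs to the job. Several things look just like the bearing: the one meant starts nearest to the robot's base.

How it is judged:
On the way, in this order (a step that is already met when the one before it is completed fails the run):
1. the tray is fully home in the tunnel with both parts in it (x of tray in the frame of demagnetiser above -0.012 m and y of tray in the frame of demagnetiser between -0.007 and 0.007 m and height (world z) of tray between -0.006 and 0.006 m and x of bearing in the frame of tray between -0.075 and 0.075 m and y of bearing in the frame of tray between -0.045 and 0.045 m and z of each of bearing, thrust_washer in the frame of tray below 0.02 m and x of thrust_washer in the frame of tray between -0.075 and 0.075 m and y of thrust_washer in the frame of tray between -0.045 and 0.045 m), for 0.2 s.
2. the gripped pin is drawn clear of its stand (height (world z) of pin_tip above 0.062 m and contact force between the fingers and pin above 1 N), for 0.1 s.
3. the button is held down with the gripped pin through the guard hole (value of joint start_button above 0.0045 m and contact force between pin and start_button above 1.5 N and contact force between the fingers and pin above 1 N and angle between pin's own z axis and vertical below 0.25 rad and horizontal distance between pin_tip and button_top below 0.009 m), for 0.5 s.
At the end, for the whole second after the job is handed in: The tray is within 7 mm of its stop in the tunnel, flat on the bench, both parts in it; the pin, gripped by the fingers and upright within 0.25 rad, stands through the guard hole on the button with more than 1.5 N and keeps it pressed by more than 4.5 of its 6 mm (all of step 1 and all of step 3); the arm keeps its last pose, push and grip.
It fails at once if the start button is pressed while the tray is not home (value of joint start_button above 0.003 m and not (x of tray in the frame of demagnetiser above -0.012 m and y of tray in the frame of demagnetiser between -0.007 and 0.007 m and height (world z) of tray between -0.006 and 0.006 m)).
It fails at once if a bystander is shifted by more than 40 mm (distance of any of bench_block, oil_bottle, alu_block, feeler_gauge from where it was at the start of the episode above 0.04 m).
It also fails if it takes over 72 s, if anything falls off the work surface, if the arm or the gripper's body presses on something with over 40 N, if the wrist force passes 120 N, or if a joint passes its speed limit or range.

## Working session

There is one attempt and no reset: what is moved stays moved. The work goes in short steps, Python scripts to look and compute and a tool call to move; the robot and the scene stay as the last step left them, time stands still between calls to the robot, and variables do not carry over. Pictures are saved under pics/ and viewed, at most 10 in all, crops included, and the job is handed in when it is done.

Besides the shell and the picture viewer there is one more tool, called after ">>>" as name(argument=value, ...) on one line, values as JSON. apply_moves: Moves the arm, as the interface text tells. Its arguments: {"type":"object","properties":{"rows":{"type":"array","items":{"type":"number"}},"grip":{"type":"number"},"grip_force":{"type":"number"}},"required":["rows"]}

```bash
mkdir -p pics; ls; cat > h.py <<'E'
import numpy as np, cv2
from station import ctrl
def world(name, depth, px):
    m=ctrl.camera_model(name); K=np.array(m["mtx"]); R=np.array(m["R"]); t=np.array(m["t"])
    px=np.atleast_2d(np.array(px,float))
    d=cv2.undistortPoints(px.reshape(-1,1,2),K,np.array([m["k1"],0,0,0.])).reshape(-1,2)
    z=np.array([depth[int(v),int(u)] for u,v in px])
    return (np.c_[d*z[:,None],z]-t)@R
def onplane(name,px,h):
    m=ctrl.camera_model(name); K=np.array(m["mtx"]); R=np.array(m["R"]); t=np.array(m["t"])
    px=np.atleast_2d(np.array(px,float))
    d=cv2.undistortPoints(px.reshape(-1,1,2),K,np.array([m["k1"],0,0,0.])).reshape(-1,2)
    w=np.c_[d,np.ones(len(d))]@R; c=-R.T@t
    return c+w*((h-c[2])/w[:,2])[:,None]
def snap(name,tag):
    im,d=ctrl.get_image(name); cv2.imwrite(f"pics/{tag}.png",im); np.save(f"pics/{tag}.npy",d); return im,d
E
python3 - <<'E'
from h import *
for n in("scene","top"):
    snap(n,n+"0"); m=ctrl.camera_model(n); print(n,m)
o=ctrl.get_obs();print(o, ctrl.tip_extent)
E
```

```text
pics
scene {'mtx': array([[491.8605631 ,   0.        , 319.48613418],
       [  0.        , 491.8605631 , 186.26300652],
       [  0.        ,   0.        ,   1.        ]]), 'k1': -0.002920844310696254, 'R': array([[ 0.83666466, -0.54765916, -0.00785482],
       [-0.25562346, -0.37775494, -0.88992014],
       [ 0.48440571,  0.7465726 , -0.45604874]]), 't': array([-0.47425293,  0.20966121,  1.06222319])}
top {'mtx': array([[379.76605653,   0.        , 318.73110167],
       [  0.        , 379.76605653, 194.1418963 ],
       [  0.        ,   0.        ,   1.        ]]), 'k1': -0.02871875389703269, 'R': array([[ 9.22195418e-04, -9.99961459e-01,  8.73101678e-03],
       [-9.91028538e-01, -2.08076486e-03, -1.33634228e-01],
       [ 1.33647245e-01, -8.52944992e-03, -9.90992262e-01]]), 't': array([-0.01237443,  0.55491098,  1.0163555 ])}
{'t': 0.1, 'q': array([-1.36897538e+00,  5.32803042e-02,  1.61416295e+00, -2.99234492e-05,
        1.47601745e+00, -1.18997350e-01]), 'dq': array([ 2.10981428e-03, -6.24672859e-04, -2.89525252e-03, -1.57078705e-05,
       -1.73467437e-03, -9.43930319e-04]), 'effort': array([ 6.17599635e-04, -3.94908607e+01, -3.71361673e+01, -1.18907706e-04,
        3.94296556e-03,  5.03104076e-06]), 'tool_pos': array([ 0.19699737, -0.59268125,  0.30278864]), 'tool_rot': array([-3.09941895e+00, -5.01488334e-01,  1.68129532e-04]), 'contact_force': array([-0.27477623,  0.28439728, -0.36864427]), 'wrist_torque': array([-0.00064532, -0.04528633,  0.00412896]), 'grip_force': 0.0, 'opening': 0.0850507875948829} 0.0726
```

View pics/top0.png

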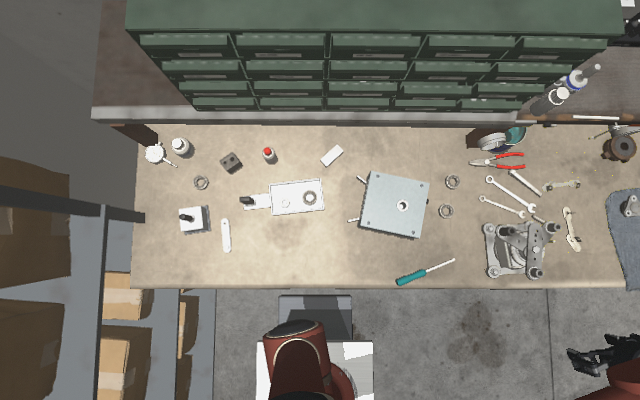

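View pics/scene0.png

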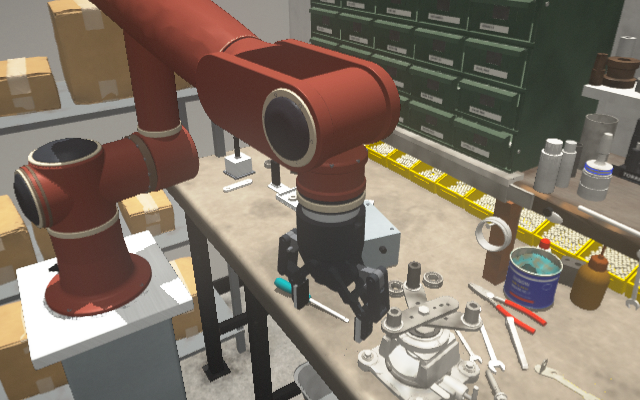

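The top view shows the stand at (193,219), the tray at (297,197) with its handle near (247,201), the demagnetiser at (395,205) and the guard hole at (403,206). The scene view is mostly blocked by the arm. I'll enlarge the top view next.

```bash
python3 - <<'E'
from h import *
im=cv2.imread("pics/top0.png")
c=cv2.resize(im[155:255,170:440],None,fx=2.96,fy=2.96,interpolation=cv2.INTER_CUBIC)
c2=cv2.resize(im[160:245,340:440],None,fx=3,fy=3)
cv2.imwrite("pics/c0.png",c)
d=np.load("pics/top0.npy")
for p in [(403,206),(380,185),(250,201),(244,201),(190,217),(297,185),(193,225)]: print(p,world("top",d,[p]).round(4))
E
```

```text
(403, 206) [[ 0.5205 -0.2412  0.0545]]
(380, 185) [[ 0.5737 -0.1745  0.0831]]
(250, 201) [[0.5322 0.1738 0.0647]]
(244, 201) [[0.53   0.1865 0.083 ]]
(190, 217) [[0.4877 0.3292 0.0785]]
(297, 185) [[0.5857 0.0506 0.0043]]
(193, 225) [[0.4682 0.3305 0.0471]]
```

View pics/c0.png

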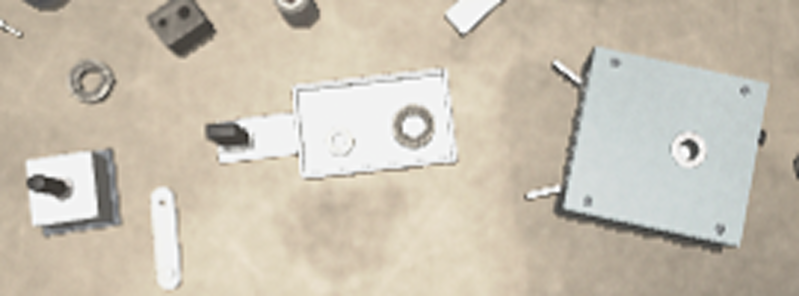

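The crop shows the tray turned slightly one way and the demagnetiser slightly the other. The hole is at crop (687,150), the handle top around (220,131) and the pin top around (38,183). I'll fit all of these from depth.

```bash
cat >> h.py <<'E'
def cloud(name,d):
    v,u=np.indices(d.shape); px=np.c_[u.ravel(),v.ravel()].astype(float)
    m=ctrl.camera_model(name); K=np.array(m["mtx"]); R=np.array(m["R"]); t=np.array(m["t"])
    n=cv2.undistortPoints(px.reshape(-1,1,2),K,np.array([m["k1"],0,0,0.])).reshape(-1,2)
    z=d.ravel(); return ((np.c_[n*z[:,None],z]-t)@R).reshape(*d.shape,3)
def rect(P,m):
    q=P[m][:,:2].astype(np.float32); return cv2.minAreaRect(q), len(q), np.median(P[m][:,2])
E
python3 - <<'E'
from h import *
d=np.load("pics/top0.npy"); P=cloud("top",d); im=cv2.imread("pics/top0.png")
X,Y,Z=P[...,0],P[...,1],P[...,2]
def box(x0,x1,y0,y1,z0,z1): return (X>x0)&(X<x1)&(Y>y0)&(Y<y1)&(Z>z0)&(Z<z1)
print("demag",rect(P,box(.4,.65,-.35,-.1,.078,.095)))
print("handle",rect(P,box(.48,.58,.12,.22,.076,.095)),P[box(.48,.58,.12,.22,.076,.095)].mean(0))
print("tray",rect(P,box(.45,.65,-.07,.1,.0025,.03)), rect(P,box(.45,.65,-.07,.1,.009,.03)))
print("tray+tongue",rect(P,box(.45,.65,-.07,.2,.0025,.03)))
print("bench z",np.median(Z[box(.4,.45,-.05,.1,-.02,.02)]))
print("stand",rect(P,box(.4,.55,.27,.42,.044,.058)))
for a,b in((.06,.085),(.085,.105),(.105,.13)):
  m=box(.4,.55,.25,.42,a,b);print("pin",m.sum(),P[m].mean(0) if m.any() else 0, P[m].min(0),P[m].max(0))
m=box(.46,.58,-.3,-.18,.03,.07); print("hole",m.sum(),P[m].mean(0))
ring=onplane("top",[(170+687/2.96,155+150/2.96)],.0862); print("hole img",ring)
print("hd top img",onplane("top",[(170+219/2.96,155+131/2.96)],.084),"pin top",onplane("top",[(170+37/2.96,155+183/2.96)],.122))
for n,c in dict(fl=(291,88),fr=(445,69),nr=(456,161),nl=(302,178)).items(): print(n,onplane("top",[(170+c[0]/2.96,155+c[1]/2.96)],.014))
for n,c in dict(fl=(595,47),fr=(769,83),nr=(738,246),nl=(564,210)).items(): print("D",n,onplane("top",[(170+c[0]/2.96,155+c[1]/2.96)],.085))
print(onplane("top",[(170+c[0]/2.96,155+c[1]/2.96) for c in((413,127),(342,143))],.015))
E
```

```text
demag (((0.5230669975280762, -0.21268215775489807), (0.1611287146806717, 0.15090987086296082), 77.97468566894531), 3376, np.float64(0.0837085632130779))
handle (((0.535737156867981, 0.18688011169433594), (0.013618258759379387, 0.027741067111492157), 7.7378668785095215), 57, np.float64(0.08214978398226744)) [0.53548172 0.18681854 0.08213351]
tray (((0.550903856754303, 0.01688753068447113), (0.1967715322971344, 0.16417676210403442), 0.8768020868301392), 987, np.float64(0.005155079008552531)) (((0.5759716033935547, 0.02671090140938759), (0.1328715682029724, 0.15745210647583008), 6.637656211853027), 365, np.float64(0.013960936422091733))
tray+tongue (((0.5506123900413513, 0.06674733012914658), (0.2623273730278015, 0.19864852726459503), 89.96529388427734), 1433, np.float64(0.004945624732326545))
bench z -0.001239924309015105
stand (((0.4853544235229492, 0.33624979853630066), (0.060636360198259354, 0.062096718698740005), 8.003976821899414), 425, np.float64(0.05068536601759884))
pin 20 [0.48387474 0.33036942 0.07198958] [0.47723714 0.32415824 0.06045171] [0.49254673 0.33778315 0.08352562]
pin 17 [0.48397402 0.32990689 0.09510187] [0.478057   0.32784045 0.08514873] [0.49139217 0.33357695 0.10420646]
pin 44 [0.48494502 0.33462333 0.11792413] [0.47740861 0.32805539 0.10524442] [0.49287392 0.34337841 0.12470384]
hole 29 [ 0.52141996 -0.2360187   0.05699462]
hole img [[ 0.51804201 -0.23144729  0.0862    ]]
hd top img [[0.53457001 0.18648168 0.084     ]] pin top [[0.48485963 0.33391471 0.122     ]]
fl [[0.58478123 0.13169072 0.014     ]]
fr [[ 0.60365063 -0.01627964  0.014     ]]
nr [[ 0.51468377 -0.02679789  0.014     ]]
nl [[0.49818902 0.11962969 0.014     ]]
D fl [[ 0.61157867 -0.15092038  0.085     ]]
D fr [[ 0.57904834 -0.30785864  0.085     ]]
D nr [[ 0.43284734 -0.2747251   0.085     ]]
D nl [[ 0.46457766 -0.12083755  0.085     ]]
[[0.54713681 0.01430374 0.015     ]
 [0.53162116 0.08194822 0.015     ]]
```

```bash
cat >> h.py <<'E'
from scipy.spatial.transform import Rotation as Ro
def R0(yaw): # tool x at yaw deg, z down
    c,s=np.cos(np.radians(yaw)),np.sin(np.radians(yaw)); return np.array([[c,s,0],[s,-c,0],[0,0,-1]])
def row(p0,R,p1,yaw1):
    return np.r_[R.T@(np.array(p1)-p0)/.6, (Ro.from_matrix(R.T@R0(yaw1))).as_rotvec()/(np.pi/2)].round(4)
def go(*wps): # chained calls; each wp=(x,y,z,yaw), first from the present pose
    o=ctrl.get_obs(); p=o["tool_pos"]; R=Ro.from_rotvec(o["tool_rot"]).as_matrix()
    print("now",p.round(4),"yaw",np.degrees(np.arctan2(R[1,0],R[0,0])).round(2),"t",o["t"])
    for w in wps:
        print(w,row(p,R,w[:3],w[3]).tolist()); p=np.array(w[:3]); R=R0(w[3])
E
python3 - <<'E'
from h import *
go((.45,-.2,.30,58),(.535,.187,.20,97.2))
E
```

```text
now [ 0.197  -0.5927  0.3028] yaw 18.38 t 0.1
(0.45, -0.2, 0.3, 58) [0.6065, -0.4881, 0.0057, -0.0011, -0.0005, -0.4402]
(0.535, 0.187, 0.2, 97.2) [0.6221, -0.2217, 0.1667, 0.0, 0.0, -0.4356]
```

>>> apply_moves(rows=[0.6065,-0.488,0.006,0,0,-0.44,0.6065,-0.488,0.006,0,0,-0.44,0.6065,-0.488,0.006,0,0,-0.44,0.6065,-0.488,0.006,0,0,-0.44,0.6065,-0.488,0.006,0,0,-0.44,0.6065,-0.488,0.006,0,0,-0.44,0.6065,-0.488,0.006,0,0,-0.44,0.6065,-0.488,0.006,0,0,-0.44,0.6065,-0.488,0.006,0,0,-0.44,0.6065,-0.488,0.006,0,0,-0.44,0.6065,-0.488,0.006,0,0,-0.44], grip=1)

```text
t: 1.2
tool_pos: [0.4508, -0.1983, 0.2997]
tool_rot: [-2.744, -1.528, 0.0]
contact_force: [-1.2, -0.2, 0.5]
opening: 0.0853
grip_force: 0.0
```

>>> apply_moves(rows=[0.622,-0.2217,0.1667,0,0,-0.4356,0.622,-0.2217,0.1667,0,0,-0.4356,0.622,-0.2217,0.1667,0,0,-0.4356,0.622,-0.2217,0.1667,0,0,-0.4356,0.622,-0.2217,0.1667,0,0,-0.4356,0.622,-0.2217,0.1667,0,0,-0.4356,0.622,-0.2217,0.1667,0,0,-0.4356,0.622,-0.2217,0.1667,0,0,-0.4356,0.622,-0.2217,0.1667,0,0,-0.4356,0.622,-0.2217,0.1667,0,0,-0.4356,0.622,-0.2217,0.1667,0,0,-0.4356])

```text
t: 2.3
tool_pos: [0.5353, 0.1851, 0.2003]
tool_rot: [2.079, 2.355, -0.001]
contact_force: [-0.2, -0.2, -0.0]
opening: 0.0855
grip_force: 0.0
```

>>> apply_moves(rows=[0.002,0,0.08,0,0,0,0.002,0,0.146,0,0,0,0.002,0,0.146,0,0,0,0.002,0,0.146,0,0,0])

```text
t: 2.7
tool_pos: [0.5351, 0.1862, 0.1132]
tool_rot: [-2.08, -2.354, 0.001]
contact_force: [0.1, 0.5, -0.3]
opening: 0.0855
grip_force: 0.0
```

>>> apply_moves(rows=[0,0,0,0,0,0,0,0,0,0,0,0,0,0,0,0,0,0,0,0,0,0,0,0,0,0,0,0,0,0,0,0,0,0,0,0,0,0,0,0,0,0,0,0,0,0,0,0], grip=0, grip_force=60)

```text
t: 3.5
tool_pos: [0.5354, 0.1879, 0.1135]
tool_rot: [2.078, 2.356, 0.001]
contact_force: [-1.6, 0.8, 5.4]
opening: 0.0134
grip_force: 59.4
```

```bash
python3 - <<'E'
from h import *
snap("scene","s1"); im,d=snap("top","t1")
th=np.radians(-102);e=np.array([np.cos(th),np.sin(th)]);c=np.array([.523,-.2127])
def D(s,z,yaw): p=c+s*e; return (*p.round(4),z,yaw)
go(D(-.36,.112,78),D(-.25,.112,78),D(-.16,.112,78),D(-.14,.112,78))
cv2.imwrite("pics/t1c.png",cv2.resize(im[145:255,170:440],None,fx=2.9,fy=2.9,interpolation=cv2.INTER_CUBIC))
E
```

```text
now [0.5354 0.1879 0.1134] yaw 97.18 t 3.6
(np.float64(0.5978), np.float64(0.1394), 0.112, 78) [-0.0932, 0.0931, 0.0024, 0.0004, -0.0003, 0.2132]
(np.float64(0.575), np.float64(0.0318), 0.112, 78) [-0.1833, 0.0001, 0.0, 0.0, 0.0, 0.0]
(np.float64(0.5563), np.float64(-0.0562), 0.112, 78) [-0.1499, 0.0, 0.0, 0.0, 0.0, 0.0]
(np.float64(0.5521), np.float64(-0.0758), 0.112, 78) [-0.0334, -0.0001, 0.0, 0.0, 0.0, 0.0]
```

View pics/s1.png

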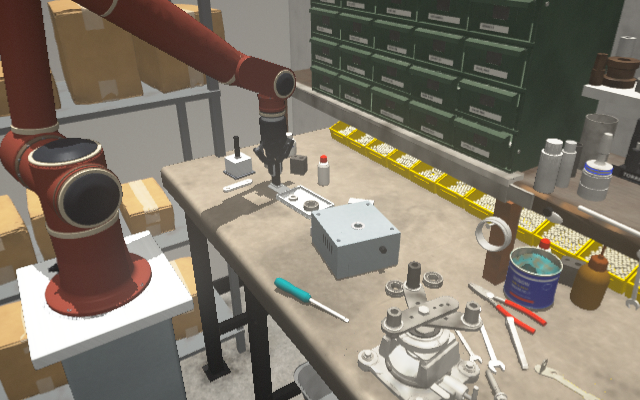

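>>> apply_moves(rows=[-0.009,0.009,0,0,0,0.021,-0.023,0.023,0,0,0,0.053,-0.037,0.037,0,0,0,0.085,-0.051,0.051,0,0,0,0.117,-0.065,0.065,0,0,0,0.149,-0.079,0.079,0,0,0,0.181,-0.09,0.09,0,0,0,0.206,-0.0932,0.0931,0,0,0,0.2132,-0.0932,0.0931,0,0,0,0.2132])

```text
t: 4.5
tool_pos: [0.5983, 0.1394, 0.1134]
tool_rot: [2.442, 1.976, 0.003]
contact_force: [0.8, 1.7, 5.1]
opening: 0.0136
grip_force: 59.3
```

```bash
python3 - <<'E'
from h import *
im,d=snap("top","t2")
th=np.radians(-102);e=np.array([np.cos(th),np.sin(th)]);n=np.array([-e[1],e[0]]);c=np.array([.523,-.2127])
o=ctrl.get_obs();p=o["tool_pos"][:2]-c;print("tcp in D",p@e,p@n,o["contact_force"])
P=cloud("top",d);X,Y,Z=P[...,0],P[...,1],P[...,2]
m=(Z>.009)&(Z<.03)
q=P[...,:2]-c; S,L=q@e,q@n
m&=(S>-.32)&(S<-.125)&(abs(L)<.058)
print(cv2.minAreaRect(np.c_[S[m],L[m]].astype(np.float32)))
go((.575,.0318,.112,78))
cv2.imwrite("pics/t2c.png",cv2.resize(im[130:250,230:440],None,fx=3.8,fy=3.8,interpolation=cv2.INTER_CUBIC))
E
```

```text
tcp in D -0.36002846178923936 0.000343890788271517 [0.50181095 2.0539886  5.27258186]
((-0.2247426062822342, -0.0003064870834350586), (0.0908733680844307, 0.14976204931735992), 89.1676254272461)
now [0.5982 0.1394 0.1134] yaw 77.99 t 4.55
(0.575, 0.0318, 0.112, 78) [-0.1834, -0.0005, 0.0022, 0.001, -0.0006, -0.0002]
```

View pics/t2c.png

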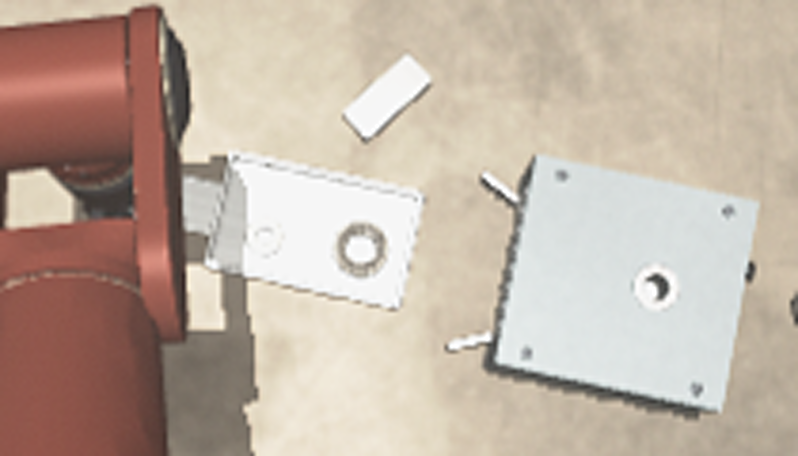

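The tray at crop (320,232) lines up with the tunnel, and both parts are inside it. I'll insert it now.

>>> apply_moves(rows=[-0.02,0,0,0,0,0,-0.05,0,0,0,0,0,-0.083,0,0,0,0,0,-0.116,0,0,0,0,0,-0.15,0,0,0,0,0,-0.175,0,0,0,0,0,-0.184,0,0,0,0,0,-0.184,0,0,0,0,0])

```text
t: 5.35
tool_pos: [0.5746, 0.0299, 0.1134]
tool_rot: [2.441, 1.975, 0.0]
contact_force: [-0.2, -1.3, 6.4]
opening: 0.0132
grip_force: 59.5
```

>>> apply_moves(rows=[-0.015,0,0,0,0,0,-0.035,0,0,0,0,0,-0.06,0,0,0,0,0,-0.085,0,0,0,0,0,-0.11,0,0,0,0,0,-0.13,0,0,0,0,0,-0.145,0,0,0,0,0,-0.15,0,0,0,0,0])

```text
t: 6.15
tool_pos: [0.556, -0.0572, 0.1134]
tool_rot: [2.442, 1.976, 0.003]
contact_force: [0.3, 5.5, 5.2]
opening: 0.0131
grip_force: 59.5
```

>>> apply_moves(rows=[-0.008,0,0,0,0,0,-0.016,0,0,0,0,0,-0.024,0,0,0,0,0,-0.028,0,0,0,0,0,-0.031,0,0,0,0,0,-0.034,0,0,0,0,0,-0.034,0,0,0,0,0])

```text
t: 6.85
tool_pos: [0.552, -0.0753, 0.1134]
tool_rot: [-2.44, -1.976, -0.006]
contact_force: [2.2, 8.8, 6.1]
opening: 0.0134
grip_force: 59.5
```

Next, small pushes until the stop shows up in the force reading.

>>> apply_moves(rows=[-0.003,0,0,0,0,0,-0.006,0,0,0,0,0,-0.006,0,0,0,0,0])

```text
t: 7.15
tool_pos: [0.5517, -0.0758, 0.1134]
tool_rot: [-2.437, -1.972, -0.014]
contact_force: [4.1, 21.6, 7.8]
opening: 0.0133
grip_force: 59.7
```

>>> apply_moves(rows=[-0.003,0,0,0,0,0,-0.006,0,0,0,0,0,-0.006,0,0,0,0,0])

```text
t: 7.45
tool_pos: [0.5515, -0.0765, 0.1138]
tool_rot: [-2.434, -1.969, -0.023]
contact_force: [6.5, 34.2, 9.6]
opening: 0.013
grip_force: 60.0
```

>>> apply_moves(rows=[0.006,0,0,0,0,0,0.01,0,0,0,0,0,0.01,0,0,0,0,0])

```text
t: 7.75
tool_pos: [0.5517, -0.0756, 0.1134]
tool_rot: [-2.439, -1.975, -0.007]
contact_force: [-0.7, 11.1, 8.2]
opening: 0.0131
grip_force: 59.7
```

>>> apply_moves(rows=[0,0,0,0,0,0,0,0,0,0,0,0,0,0,0,0,0,0,0,0,0,0,0,0,0,0,0,0,0,0,0,0,0,0,0,0], grip=1)

```text
t: 8.35
tool_pos: [0.5512, -0.0782, 0.1126]
tool_rot: [-2.442, -1.977, 0.0]
contact_force: [0.1, 0.2, 0.3]
opening: 0.0852
grip_force: 0.0
```

>>> apply_moves(rows=[0,0,-0.05,0,0,0,0,0,-0.12,0,0,0,0,0,-0.2,0,0,0,0,0,-0.2,0,0,0])

```text
t: 8.75
tool_pos: [0.555, -0.079, 0.2416]
tool_rot: [2.432, 1.969, 0.013]
contact_force: [0.3, 0.7, 1.1]
opening: 0.0853
grip_force: 0.0
```

```bash
python3 - <<'E'
from h import *
go((.484,.334,.24,100),(.484,.334,.146,100))
print(ctrl.get_obs()["q"])
E
```

```text
now [ 0.555  -0.079   0.2416] yaw 78.0 t 8.75
(0.484, 0.334, 0.24, 100) [0.6488, -0.2588, -0.0019, 0.0093, 0.0025, -0.2445]
(0.484, 0.334, 0.146, 100) [0.0, 0.0, 0.1567, 0.0, 0.0, 0.0]
[-2.74230384e-01 -6.12785125e-02  1.83243763e+00 -3.66234936e-05
  1.35547850e+00 -6.47444807e-02]
```

>>> apply_moves(rows=[0.65,-0.257,0,0,0,-0.2445,0.65,-0.257,0,0,0,-0.2445,0.65,-0.257,0,0,0,-0.2445,0.65,-0.257,0,0,0,-0.2445,0.65,-0.257,0,0,0,-0.2445,0.65,-0.257,0,0,0,-0.2445,0.65,-0.257,0,0,0,-0.2445,0.65,-0.257,0,0,0,-0.2445,0.65,-0.257,0,0,0,-0.2445,0.65,-0.257,0,0,0,-0.2445,0.65,-0.257,0,0,0,-0.2445])

```text
t: 9.85
tool_pos: [0.4814, 0.3354, 0.2321]
tool_rot: [2.018, 2.407, -0.002]
contact_force: [0.3, -0.3, 0.6]
opening: 0.0855
grip_force: 0.0
```

```bash
python3 - <<'E'
from h import *
im,d=snap("top","t3"); snap("scene","s3")
th=np.radians(-102);e=np.array([np.cos(th),np.sin(th)]);n=np.array([-e[1],e[0]]);c=np.array([.523,-.2127])
P=cloud("top",d);q=P[...,:2]-c;S,L=q@e,q@n;Z=P[...,2]
m=(Z>.076)&(Z<.09)&(S>-.2)&(S<-.1)&(abs(L)<.04)
print("handle D",S[m].mean(),L[m].mean(),cv2.minAreaRect(np.c_[S[m],L[m]].astype(np.float32)))
go((.485,.335,.148,100))
cv2.imwrite("pics/t3c.png",np.vstack([cv2.resize(im[150:250,230:440],None,fx=2.8,fy=2.8,interpolation=cv2.INTER_CUBIC),cv2.resize(cv2.imread("pics/s3.png")[110:210,200:410],None,fx=2.8,fy=2.8,interpolation=cv2.INTER_CUBIC)]))
E
```

```text
handle D -0.14043490020212027 -0.0005184792442615412 ((-0.1402551680803299, -0.00012419791892170906), (0.02769886702299118, 0.013951513916254044), 0.9473916888237)
now [0.4818 0.3344 0.2324] yaw 99.93 t 9.95
(0.485, 0.335, 0.148, 100) [0.0001, 0.0054, 0.1406, -0.0002, 0.0003, -0.0008]
```

View pics/t3c.png

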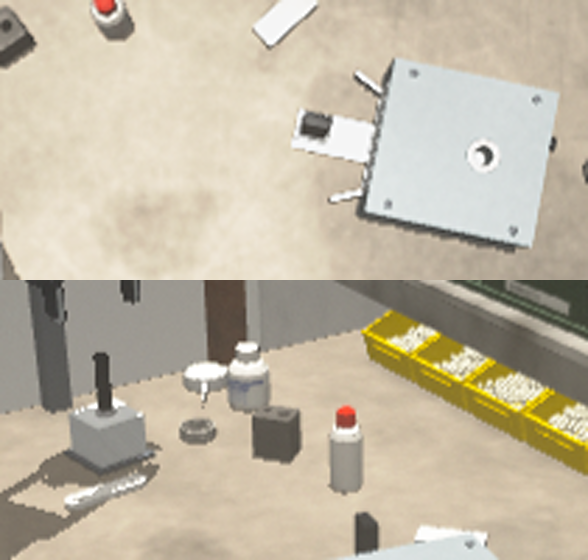

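The tray is home with its handle at -140 mm, and the open fingers straddle the pin in the scene view. I'll descend and grip.

>>> apply_moves(rows=[0,0.0054,0.07,0,0,0,0,0.0054,0.12,0,0,0,0,0.0054,0.14,0,0,0,0,0.0054,0.14,0,0,0])

```text
t: 10.35
tool_pos: [0.4839, 0.3345, 0.1464]
tool_rot: [-2.02, -2.404, 0.007]
contact_force: [0.3, 0.2, -0.2]
opening: 0.0856
grip_force: 0.0
```

>>> apply_moves(rows=[0,0,0,0,0,0,0,0,0,0,0,0,0,0,0,0,0,0,0,0,0,0,0,0,0,0,0,0,0,0,0,0,0,0,0,0,0,0,0,0,0,0,0,0,0,0,0,0], grip=0, grip_force=80)

```text
t: 11.15
tool_pos: [0.4852, 0.3365, 0.1497]
tool_rot: [2.019, 2.406, 0.002]
contact_force: [-0.9, -0.7, 5.4]
opening: 0.0143
grip_force: 77.8
```

>>> apply_moves(rows=[0,0,-0.03,0,0,0,0,0,-0.08,0,0,0,0,0,-0.12,0,0,0,0,0,-0.15,0,0,0,0,0,-0.18,0,0,0,0,0,-0.2,0,0,0,0,0,-0.2,0,0,0])

```text
t: 11.85
tool_pos: [0.4854, 0.3364, 0.2704]
tool_rot: [2.019, 2.406, 0.005]
contact_force: [-0.3, -0.1, 0.1]
opening: 0.0139
grip_force: 78.5
```

```bash
python3 - <<'E'
from h import *
h=[.518,-.2315]; o=ctrl.get_obs(); print(o["opening"],o["grip_force"])
go((.52,.05,.27,75),(h[0],h[1],.25,45))
# hole estimates
for f in("t2","t3"):
  im=cv2.imread(f"pics/{f}.png");g=cv2.cvtColor(im,cv2.COLOR_BGR2GRAY)
  roi=cv2.resize(g[190:222,387:419],None,fx=8,fy=8,interpolation=cv2.INTER_CUBIC)
  cv2.imwrite("pics/h.png",roi)
  _,b=cv2.threshold(roi,225,255,0); ys,xs=np.nonzero(b)
  hull=cv2.convexHull(np.c_[xs,ys].astype(np.int32)); (x,y),r=cv2.minEnclosingCircle(hull)
  el=cv2.fitEllipse(hull); print(x,y,r,el)
  for a,bb in((x,y),el[0]): print(onplane("top",[(387+(a+.5)/8-.5,190+(bb+.5)/8-.5)],.0862))
E
```

```text
0.013900060037769987 78.4660255908966
now [0.4854 0.3364 0.2704] yaw 100.0 t 11.85
(0.52, 0.05, 0.27, 75) [-0.4802, -0.0261, 0.0001, 0.0017, -0.001, 0.2778]
(0.518, -0.2315, 0.25, 45) [-0.454, 0.1182, 0.0333, 0.0, 0.0, 0.3333]
84.5 175.5 116.01949310302734 ((80.07685852050781, 172.82974243164062), (182.8323516845703, 231.19882202148438), 41.380550384521484)
[[ 0.50258954 -0.21785127  0.0862    ]]
[[ 0.5034706  -0.21641032  0.0862    ]]
126.0 124.5 51.65520477294922 ((125.94747161865234, 124.76451110839844), (96.28392028808594, 101.07544708251953), 4.979767322540283)
[[ 0.51950567 -0.23206714  0.0862    ]]
[[ 0.5194178  -0.23204722  0.0862    ]]
```

View pics/h.png

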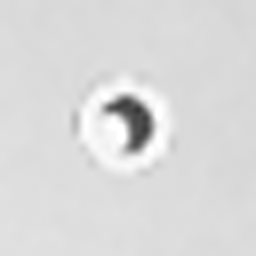

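>>> apply_moves(rows=[-0.04,-0.002,0,0,0,0.024,-0.1,-0.005,0,0,0,0.058,-0.17,-0.009,0,0,0,0.098,-0.24,-0.013,0,0,0,0.139,-0.31,-0.017,0,0,0,0.18,-0.38,-0.021,0,0,0,0.22,-0.44,-0.024,0,0,0,0.255,-0.48,-0.026,0,0,0,0.2778,-0.48,-0.026,0,0,0,0.2778])

```text
t: 12.75
tool_pos: [0.5191, 0.0473, 0.267]
tool_rot: [-2.496, -1.906, 0.003]
contact_force: [-0.1, 0.7, 0.4]
opening: 0.014
grip_force: 78.5
```

>>> apply_moves(rows=[-0.04,0.01,0,0,0,0.03,-0.1,0.026,0,0,0,0.073,-0.17,0.044,0,0,0,0.125,-0.24,0.063,0,0,0,0.176,-0.31,0.081,0,0,0,0.228,-0.38,0.099,0.01,0,0,0.28,-0.43,0.112,0.025,0,0,0.316,-0.454,0.118,0.033,0,0,0.3333,-0.454,0.118,0.033,0,0,0.3333,-0.454,0.118,0.033,0,0,0.3333])

```text
t: 13.75
tool_pos: [0.5173, -0.2304, 0.2482]
tool_rot: [-2.9, -1.204, 0.0]
contact_force: [-0.1, -1.0, -0.4]
opening: 0.0141
grip_force: 78.5
```

```bash
python3 - <<'E'
from h import *
im,d=snap("scene","s4"); snap("top","t4")
go((.519,-.232,.25,45))
def proj(X):
    m=ctrl.camera_model("scene");c=np.array(m["R"])@np.array(X)+m["t"];a=c[:2]/c[2];a=a*(1+m["k1"]*(a@a));return (np.array(m["mtx"])@np.r_[a,1])[:2]
p=ctrl.get_obs()["tool_pos"]
u,v=proj(p-[0,0,.144]).astype(int);print(u,v, "tip; hole",proj([.519,-.232,.0862]))
x0,y0=u-50,v-60
print(x0,y0)
cv2.imwrite("pics/s4c.png",cv2.resize(im[y0:y0+100,x0:x0+100],None,fx=6,fy=6,interpolation=cv2.INTER_CUBIC))
E
```

```text
now [ 0.5177 -0.2301  0.2491] yaw 45.14 t 13.85
(0.519, -0.232, 0.25, 45) [-0.0007, 0.0038, -0.0016, -0.0001, -0.0003, 0.0016]
357 218 tip; hole [358.05935363 225.5351858 ]
307 158
```

View pics/s4c.png

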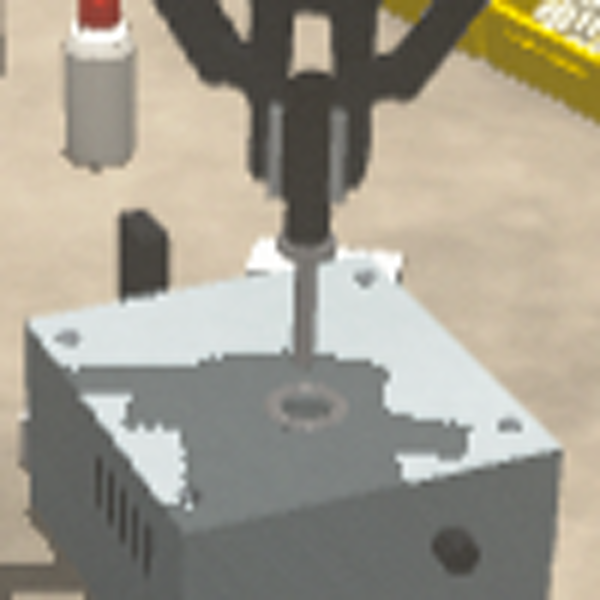

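The pin hangs upright, with its tip at crop (304,367) and the guard hole at (307,404). I'll compute the offset between them.

```bash
python3 - <<'E'
from h import *
d=np.load("pics/s4.npy");P=cloud("scene",d)
print("hole",onplane("scene",[(307+306.5/6-.4,158+404/6-.4)],.0862))
R=np.array(ctrl.camera_model("scene")["R"]); f=R[2]; 
fh=f[:2]/np.hypot(*f[:2]); print(fh)
for v in range(204,218,2):
  for u in (357,358): p=P[v,u]; print(v,u,p.round(4), (p[:2]+fh*.004).round(4))
# handle upper part too
for v in (178,184,190): print(P[v,358].round(4),(P[v,358][:2]+fh*.008).round(4))
# top camera: hole visible? 
E
```

```text
hole [[ 0.51985191 -0.22948595  0.0862    ]]
[0.54430373 0.83888822]
204 357 [ 0.5155 -0.2303  0.1417] [ 0.5177 -0.2269]
204 358 [ 0.5166 -0.2323  0.1423] [ 0.5188 -0.229 ]
206 357 [ 0.5173 -0.2281  0.1351] [ 0.5195 -0.2248]
206 358 [ 0.5191 -0.2293  0.1351] [ 0.5213 -0.226 ]
208 357 [ 0.5158 -0.2303  0.1315] [ 0.518  -0.2269]
208 358 [ 0.5176 -0.2315  0.1315] [ 0.5198 -0.2281]
210 357 [ 0.5166 -0.2295  0.1258] [ 0.5188 -0.2261]
210 358 [ 0.518  -0.2312  0.1262] [ 0.5202 -0.2278]
212 357 [ 0.516  -0.2305  0.1214] [ 0.5182 -0.2271]
212 358 [ 0.5172 -0.2326  0.1221] [ 0.5193 -0.2292]
214 357 [ 0.5152 -0.2317  0.1172] [ 0.5174 -0.2283]
214 358 [ 0.5177 -0.2321  0.1166] [ 0.5199 -0.2287]
216 357 [ 0.5155 -0.2315  0.1119] [ 0.5177 -0.2282]
216 358 [ 0.5178 -0.2322  0.1114] [ 0.52   -0.2288]
[ 0.5117 -0.2358  0.2083] [ 0.5161 -0.2291]
[ 0.5137 -0.2338  0.1927] [ 0.5181 -0.2271]
[ 0.5134 -0.2348  0.1788] [ 0.5178 -0.2281]
```

>>> apply_moves(rows=[-0.0007,0.0035,0,0,0,0,-0.0007,0.0035,0.01,0,0,0,-0.0007,0.0035,0.02,0,0,0,-0.0007,0.0035,0.03,0,0,0,-0.0007,0.0035,0.04,0,0,0,-0.0007,0.0035,0.05,0,0,0,-0.0007,0.0035,0.06,0,0,0,-0.0007,0.0035,0.068,0,0,0,-0.0007,0.0035,0.068,0,0,0])

```text
t: 14.75
tool_pos: [0.518, -0.2332, 0.2069]
tool_rot: [-2.901, -1.202, 0.002]
contact_force: [-0.1, 1.1, -1.4]
opening: 0.0141
grip_force: 78.5
```

>>> apply_moves(rows=[0,0,0.004,0,0,0,0,0,0.008,0,0,0,0,0,0.011,0,0,0,0,0,0.011,0,0,0,0,0,0.011,0,0,0])

```text
t: 15.25
tool_pos: [0.5185, -0.2334, 0.2015]
tool_rot: [2.902, 1.202, 0.0]
contact_force: [0.1, -0.7, -0.9]
opening: 0.0147
grip_force: 78.5
```

>>> apply_moves(rows=[0,0,0.002,0,0,0,0,0,0.004,0,0,0,0,0,0.006,0,0,0,0,0,0.008,0,0,0,0,0,0.008,0,0,0,0,0,0.008,0,0,0])

```text
t: 15.85
tool_pos: [0.5187, -0.2336, 0.1971]
tool_rot: [2.902, 1.202, 0.001]
contact_force: [-0.5, 1.0, 3.3]
opening: 0.014
grip_force: 78.7
```

>>> apply_moves(rows=[0,0,0.001,0,0,0,0,0,0.002,0,0,0,0,0,0.003,0,0,0,0,0,0.003,0,0,0,0,0,0.003,0,0,0])

```text
t: 16.35
tool_pos: [0.5186, -0.2335, 0.1951]
tool_rot: [2.902, 1.202, 0.001]
contact_force: [0.4, -0.8, 3.9]
opening: 0.0143
grip_force: 78.8
```

>>> apply_moves(rows=[0,0,0.001,0,0,0,0,0,0.002,0,0,0,0,0,0.003,0,0,0,0,0,0.003,0,0,0,0,0,0.003,0,0,0])

```text
t: 16.85
tool_pos: [0.5188, -0.2336, 0.1946]
tool_rot: [2.902, 1.202, 0.001]
contact_force: [-0.9, 0.8, 8.7]
opening: 0.014
grip_force: 79.6
```

>>> apply_moves(rows=[0,0,0.001,0,0,0,0,0,0.002,0,0,0,0,0,0.003,0,0,0,0,0,0.003,0,0,0,0,0,0.003,0,0,0])

```text
t: 17.35
tool_pos: [0.5191, -0.2337, 0.1944]
tool_rot: [2.901, 1.202, 0.001]
contact_force: [-3.5, 2.1, 15.7]
opening: 0.0141
grip_force: 80.3
```

>>> apply_moves(rows=[0,0,0,0,0,0,0,0,0,0,0,0,0,0,0,0,0,0,0,0,0,0,0,0,0,0,0,0,0,0,0,0,0,0,0,0,0,0,0,0,0,0])

```text
t: 18.05
tool_pos: [0.5192, -0.2337, 0.1943]
tool_rot: [2.901, 1.202, 0.001]
contact_force: [-3.0, 2.5, 15.2]
opening: 0.0143
grip_force: 80.3
```

```bash
python3 - <<'E'
from h import *
im,d=snap("scene","s5")
cv2.imwrite("pics/s5c.png",cv2.resize(im[120:300,230:450],None,fx=3,fy=3,interpolation=cv2.INTER_CUBIC))
E
```

```text
(no output)
```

View pics/s5c.png

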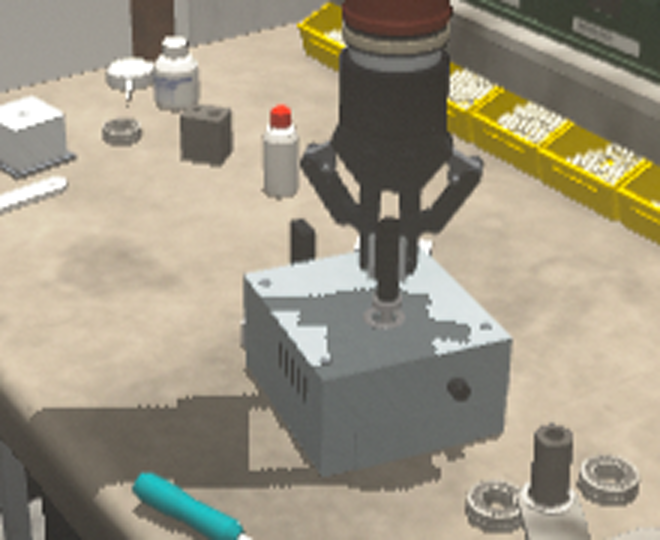

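The pin stands upright in the guard hole at crop (385,315), with its shoulder just above the ring and about 15 N of push. The tray handle at (302,240) has not moved. I'll hand the job in.

```bash
python3 -c "
from station import ctrl
print(ctrl.finish_job())"
```

```text
the job is handed in; nothing more can be done
None
```

I handed the job in at about 18 s: the tray is home against the tunnel stop, and the gripped pin stands upright in the guard hole, holding the start button at its solid stop with about 15 N; the hand-in returned no verdict.

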